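# Snap the cap onto the scent jar and hold it pressed home

## Robot

A 7-joint arm with a two-finger parallel gripper is mounted at the origin on a cart in front of the work surface, level with it; the furniture and walls round the work are solid. World frame = base frame: x ahead of the robot, y to its left, z up, the work surface at z = 0. Lengths are in m, angles in rad, forces in N, time in s.
With the tool pointing down it reaches from about 0.4 to 0.925 m from the base axis. Payload 4.1 kg.
Tool frame: the origin (TCP) lies where the fingers leave the gripper's body, on its centre line; the fingertips stand ahead of it and the grasp point (between the pads) lies 54 mm ahead of it (manip.finger_overhang is the z of the fingertips in the tool frame, in m); z points along the fingers, y is the line along which they close (so a half turn about z gives the same grasp; the last joint's range is limited). The gripper opens to 85 mm and grips with 20 to 120 N. Pads are 22 mm wide; open, the fingers measure 114 mm over their backs; the gripper's body (76 mm by 85 mm) begins 54 mm behind the grasp point. The pads swing forward as they close: fully open they stand 13 mm farther back than shut.
Start: joints at [-1.429, 0.398, 0.045, 1.537, -0.019, 1.207, -0.051], TCP at [0.155, 0.631, 0.304] pointing down, gripper open.
Joint ranges: [-2.82, 2.82], [-0.49, 2.23], [-1.37, 1.46], [0, 2.46], [-1.36, 4.5], [0.23, 2], [-2.94, 2.94]. Speed limits (rad/s): [2.57, 2.57, 3.14, 3.14, 3.14, 3.14, 3.14].

## Interface

Orientations are given as a rotation vector (axis times angle).
In Python, from bench import sensors, eyes, manip gives the robot as it stands. The module is installed in compiled form; this text tells all that it offers.
- The arm moves only by the shell command python3 -m pendant 'ROWS'. ROWS is JSON, a list that holds one entry, the list of rows, each a list of 5 numbers: the finger opening in cm, from 0 to 8.54, then the shift along the tool's x, y, z in cm, then the turn about the tool's z in degrees. In form: [[[jaw, tx, ty, tz, turn], ...]]. A call has 1 to 5 rows; each row is the pose to reach, as a shift and turn from the pose commanded when the call began, along the tool's axes at that moment; what a row does not reach only later rows make up. A row lasts 1/8 s, in which the tool goes at most 62.5 mm and 10.7 degrees, less where a joint would pass 70% of its speed; a pose out of reach is approached as far as the arm can. A call with a gripper value outside its range is refused whole. The fingers move at their own pace and stop on an object; the grip force is fixed at half the most. Time passes only in rows, so rows that repeat a pose let the fingers close. It gives the time, the measured TCP pose, the force, the opening and the grip force at its end, in the units of the state.
- sensors.sense(): the state, without advancing time (a new reading comes with each control period).
- eyes.camera(name): name is "scene" or "top" or "wrist"; returns (picture, depth): 420x560x3 uint8, red, green, blue; 420x560 float32, m along the optical axis (not along the pixel's ray), 0 where there is no reading.
- eyes.camera_model(name): a dict with "camera_matrix" (3x3 intrinsics, pixels), "camera_from_world" (4x4, takes a point from world to camera coordinates). Camera axes: x right, y down, z forward; pixel columns grow to the right and rows downward; lengths in m; the calibration is good to about 2 mm. A picture is of the moment at which its call begins: read the wrist's pose just before it. camera_model takes no time and is no camera call; for the wrist camera it gives the pose at the moment of the call.
- manip.sign_off(): hands the job in; it is judged then, once.
The state is a dict: "time": time; "joints": joint angles; "joint_velocities": joint speeds; "effort": joint torques, N m; "tool_pos": TCP position; "tool_rot": TCP orientation; "force": force on the tool from outside, world axes, zero at the start; "torque": the same for the moment, N m; "width": opening from 0.0 (shut) to 1.0 (fully open); "grasp_force": force on a finger pad.
Only numpy, scipy, OpenCV 4.12 (cv2) and the standard library are available. Lean on these libraries where they do the work, as an engineer would, in place of code of your own. Each camera call takes 0.05 s, during which the arm holds its last target. There are 200 camera calls.

## Task

Close the blue scent jar: pick the flat pale wooden snap cap off the table, push it straight down onto the brass stud of the jar until it clicks, and keep pressing so that the orange sprung gasket is squeezed down and the cap sits fully home. The program finishes while the gripper still holds the cap pressed home: do not let go or ease off at the end, and leave the coaster, the votive and the ribbon spool where they are.

Things in the scene. Friction and masses are not known exactly. Their poses are not given: they have to be found in the camera images.
- snap_cap: Flat round cap of pale wood with a small brass disc in the middle of its top, 52 mm across and 16 mm high, about 80 g, loose on the table with its opening down. Origin at the centre of its underside, z up. The socket in its underside is 12 mm deep; its mouth is a steel lip 2.5 mm thick with a round hole 25.2 mm across. Pinch it across its sides from above.
- scent_jar: Blue stoneware scent jar, 76 mm across, on a round dark steel plate (96 mm across, 8 mm high) screwed to the table: it does not move. Origin at the centre of the plate's underside, z up. The blue body ends 69 mm up; above it a narrow neck bears a brass flange, 49 mm across, its flat top 90 mm up, with a brass stud in the middle.
- stud_top (a point): Top centre of the brass stud, 11 mm above the flange. Stud 22.8 mm across, top edge chamfered 2 mm: 1.2 mm of play in the cap. Four sprung balls, 28.4 mm across, meet the lip when the cap's underside is some 9 mm above the flange and resist with about 8 to 12 N; between 7 and 4 mm that falls away (the click), then the gasket pushes back, then the flange stops the cap.
- seat (a point): Centre of the flat top of the jar's brass flange, 90 mm above the table, z up. The cap is fully home when its underside centre is at this point.
- gasket (a joint): Orange ring gasket, 45 mm across, lying in the flange round the stud on a spring. 0 = free, its top 3 mm above the flange; 0.003 m = squeezed flush with the flange. It takes about 4 N to start and 8 N to squeeze flush. If the cap is clicked on but not pressed, the gasket lifts it again by about 2 to 3 mm.
- coaster: Dark brown wooden coaster, 65 mm across and 8 mm high, loose on the table; not the cap. Origin at the centre of its underside. Leave it alone.
- votive: Clear glass votive with white wax, 64 mm across and 71 mm high, loose. Origin at the centre of its underside. Leave it alone.
- spool: Spool of red ribbon, 84 mm across with its tail and 38 mm high, loose. Origin at the centre of its underside. Leave it alone.
Not all that is in view belongs to the job. Several things have the shape of the snap_cap; the one meant has the colours described above.

How it is judged:
By the outcome, as a careful person would: the job done as asked, in the order asked, and still so for the second after the job is handed in, while the arm keeps its last pose, push and grip.
It also fails if it takes over 40 s, if anything falls off the work surface, if the arm or the gripper's body presses on something with over 40 N, if the wrist force passes 120 N, or if a joint passes its speed limit or range.

## Working session

There is one attempt and no reset: what is moved stays moved. The work goes in short steps, Python scripts to look and compute and a shell command to move; the robot and the scene stay as the last step left them, time stands still between calls to the robot, and variables do not carry over. Pictures are saved under pics/ and viewed, at most 10 in all, crops included, and the job is handed in when it is done.

```bash
mkdir -p pics; python3 - <<'E'
from bench import sensors, eyes, manip
import cv2,numpy as np
s=sensors.sense(); print({k:np.round(v,3).tolist() for k,v in s.items()}, manip.finger_overhang)
for n in ("top","scene"):
    p,d=eyes.camera(n); cv2.imwrite(f"pics/{n}0.png",p[:,:,::-1]); np.save(f"pics/{n}0.npy",d)
    m=eyes.camera_model(n); print(n,np.round(m["camera_matrix"],1).tolist(),np.round(m["camera_from_world"],3).tolist())
E
```

```text
{'time': 0.0, 'joints': [-1.429, 0.399, 0.045, 1.538, -0.019, 1.207, -0.051], 'joint_velocities': [-0.0, 0.001, -0.002, -0.002, 0.001, -0.0, -0.0], 'effort': [-0.0, -47.514, 1.364, -25.422, 0.012, 0.009, -0.0], 'tool_pos': [0.155, 0.631, 0.303], 'tool_rot': [-0.377, -3.119, 0.003], 'force': [0.68, 0.175, 0.295], 'torque': [0.006, 0.042, -0.018], 'grasp_force': 0.0, 'width': 1.0} 0.0726
top [[531.7, 0.0, 284.2], [0.0, 531.7, 201.8], [0.0, 0.0, 1.0]] [[0.003, -1.0, 0.015, 0.212], [-0.998, -0.004, -0.067, 0.488], [0.067, -0.015, -0.998, 1.328], [0.0, 0.0, 0.0, 1.0]]
scene [[527.7, 0.0, 278.0], [0.0, 527.7, 212.6], [0.0, 0.0, 1.0]] [[0.871, -0.491, -0.017, -0.341], [-0.385, -0.661, -0.644, 0.387], [0.305, 0.567, -0.765, 0.818], [0.0, 0.0, 0.0, 1.0]]
```

View pics/top0.png

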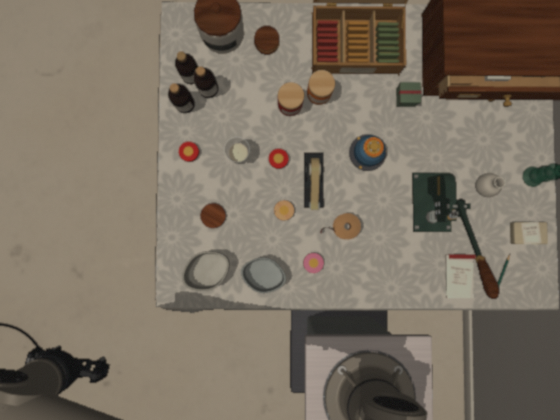

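View pics/scene0.png

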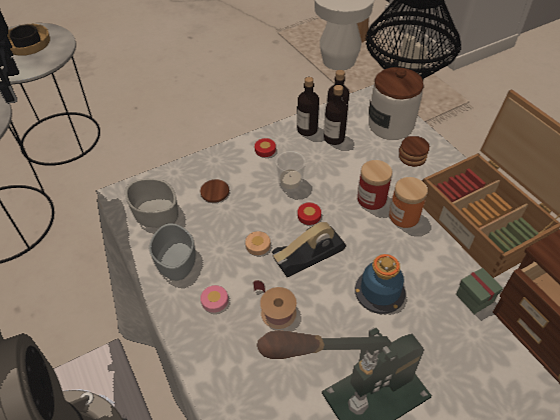

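The four cap-shaped things in the top view are at (285,211) pale wood, (189,151) red, (279,158) red and (314,262) pink. The pale one at (285,211), seen at (258,243) in the scene view, fits. The jar is at (370,150) and the spool at (347,226). The coaster is at (213,215) and the votive at (240,151). I'll confirm with a crop and measure.

```bash
cat > h.py <<'E'
import numpy as np,cv2
from bench import sensors,eyes
from scipy.spatial.transform import Rotation as R
def ray(m,uv,z):
    K=m["camera_matrix"];T=np.linalg.inv(m["camera_from_world"])
    d=T[:3,:3]@np.linalg.solve(K,[uv[0],uv[1],1.]);o=T[:3,3]
    return o+d*(z-o[2])/d[2]
def blobs(p,lo,hi,amin=30):
    h=cv2.cvtColor(p,cv2.COLOR_RGB2HSV);k=cv2.inRange(h,np.array(lo),np.array(hi))
    n,l,s,c=cv2.connectedComponentsWithStats(k)
    return [(np.round(c[i],1).tolist(),s[i].tolist()) for i in range(1,n) if s[i][4]>=amin],k
def totool(w):
    s=sensors.sense();return R.from_rotvec(s["tool_rot"]).inv().apply(np.array(w)-s["tool_pos"])*100
E
python3 - <<'E'
from h import *
t=cv2.imread("pics/top0.png");s=cv2.imread("pics/scene0.png")
a=cv2.resize(t[120:280,170:400],None,fx=3.4,fy=3.4,interpolation=cv2.INTER_CUBIC)
b=cv2.resize(s[225:325,190:420],None,fx=3.4,fy=3.4,interpolation=cv2.INTER_CUBIC)
cv2.imwrite("pics/crop0.png",cv2.resize(np.vstack([a,b]),None,fx=.67,fy=.67))
m=eyes.camera_model("top");ms=eyes.camera_model("scene")
p=t[:,:,::-1].copy();q=s[:,:,::-1].copy()
for n,im,mm,box in(("top",p,m,(270,196,300,226)),("scene",q,ms,(240,228,274,260))):
    x0,y0,x1,y1=box;c=im[y0:y1,x0:x1]
    for o in blobs(c,(5,90,90),(25,255,255))[0]:
        ctr=np.array(o[0])+[x0,y0];print(n,"cap",ctr,o[1],ray(mm,ctr,.014))
for n,im,mm,box in(("top",p,m,(350,130,392,172)),("scene",q,ms,(360,245,410,285))):
    x0,y0,x1,y1=box;c=im[y0:y1,x0:x1]
    for o in blobs(c,(5,110,110),(25,255,255))[0]:
        ctr=np.array(o[0])+[x0,y0];print(n,"gasket",ctr,o[1],ray(mm,ctr,.093))
for u in((347,226),(279,158),(240,151),(213,215),(314,180),(314,262)): print(u,ray(m,u,.02).round(3))
print(sensors.sense()["tool_pos"], R.from_rotvec(sensors.sense()["tool_rot"]).as_matrix().round(2).tolist())
E
```

```text
top cap [283.6 209.9] [4, 4, 20, 20, 313] [0.46715589 0.21575929 0.014     ]
scene cap [257.3 242.8] [5, 3, 25, 24, 476] [0.46209837 0.21110589 0.014     ]
top gasket [373.2 146.5] [14, 7, 19, 20, 295] [0.61635744 0.00223338 0.093     ]
scene gasket [385.8 264.9] [13, 9, 27, 23, 419] [ 6.11478032e-01 -1.65735026e-04  9.30000000e-02]
(347, 226) [0.427 0.056 0.02 ]
(279, 158) [0.598 0.228 0.02 ]
(240, 151) [0.616 0.327 0.02 ]
(213, 215) [0.453 0.393 0.02 ]
(314, 180) [0.543 0.139 0.02 ]
(314, 262) [0.337 0.139 0.02 ]
[0.15488861 0.63081376 0.30294096] [[-0.97, 0.24, -0.0], [0.24, 0.97, -0.0], [-0.0, -0.0, -1.0]]
```

View pics/crop0.png

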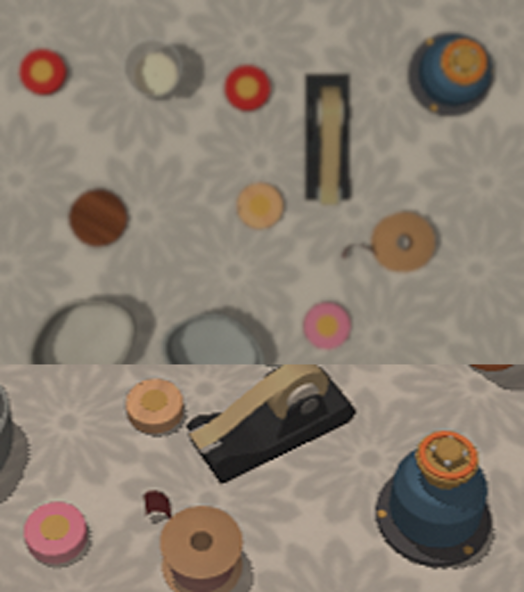

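The crop shows four cap-shaped things. The pale wooden one with the brass disc, at (260,205) in the crop, is the cap; the red and pink ones are decoys. The jar's orange gasket and brass stud are clear. I'll start the approach.

```bash
python3 -m pendant '[[[8.5,-5,-4,0,10],[8.5,-10,-8,0,20],[8.5,-15,-12.5,0,30],[8.5,-20,-16.5,0,40],[8.5,-24,-20,0,50]]]'
python3 - <<'E'
from h import *
d=np.load("pics/top0.npy");m=eyes.camera_model("top");T=np.linalg.inv(m["camera_from_world"])
v,u=np.mgrid[150:212,300:330];z=d[150:212,300:330]
P=np.stack([(u-284.2)/531.7*z,(v-201.8)/531.7*z,z,np.ones_like(z)],-1)@T.T
print("tape max z",np.percentile(P[...,2],[50,90,99]))
print(totool([.465,.213,.2]),R.from_rotvec(sensors.sense()["tool_rot"]).as_matrix().round(2).tolist())
E
```

```text
time: 0.72
tool_pos: [0.3413, 0.3779, 0.3037]
tool_rot: [-1.668, -2.662, -0.0]
force: [1.2, 0.5, 0.6]
width: 0.997
grasp_force: 0.0
tape max z [0.02830686 0.07119477 0.0836719 ]
[-20.23407205   3.93300988  10.36998521] [[-0.44, 0.9, -0.0], [0.9, 0.44, 0.0], [0.0, 0.0, -1.0]]
```

```bash
python3 -m pendant '[[[8.5,-5,1,2.5,7],[8.5,-10,2,5,14],[8.5,-15,3,8,20],[8.5,-20,4,10.4,26],[8.5,-20.2,4,10.4,26]]]'
python3 - <<'E'
from h import *
s=sensors.sense();m=eyes.camera_model("wrist");p,d=eyes.camera("wrist")
cv2.imwrite("pics/w1.png",p[:,:,::-1]);np.save("pics/w1.npy",d)
print(s["tool_pos"],R.from_rotvec(s["tool_rot"]).as_matrix().round(3).tolist())
for o in blobs(p,(8,60,110),(25,255,255),300)[0]: print(o,ray(m,o[0],.016).round(4))
E
```

```text
time: 1.35
tool_pos: [0.4662, 0.2114, 0.198]
tool_rot: [2.225, 2.215, -0.008]
force: [-0.8, 0.6, 0.4]
width: 0.992
grasp_force: 0.0
[0.46624323 0.2113536  0.19801399] [[0.004, 1.0, -0.002], [1.0, -0.005, -0.005], [-0.005, -0.002, -1.0]]
([278.3, 203.6], [247, 173, 63, 62, 3060]) [0.4652 0.2174 0.016 ]
([442.5, 187.9], [428, 174, 31, 29, 711]) [0.5966 0.2298 0.016 ]
([127.9, 286.4], [116, 276, 27, 24, 429]) [0.332  0.1425 0.016 ]
([331.2, 315.4], [279, 296, 108, 45, 2183]) [0.5125 0.1123 0.016 ]
([217.7, 357.1], [197, 327, 49, 53, 793]) [0.4067 0.0669 0.016 ]
```

View pics/w1.png

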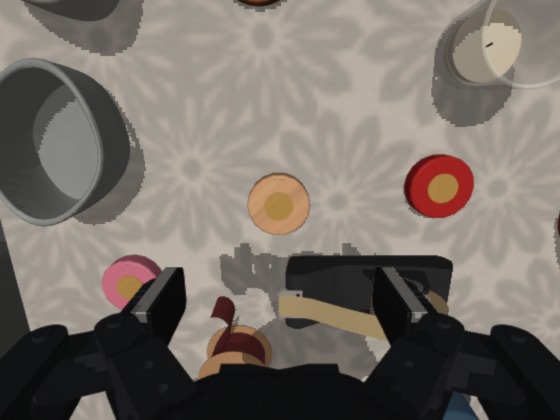

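The wrist view shows the cap at (278,204). The red decoy is at (440,187), the pink one at (132,283) and the tape dispenser's edge is at row 257. I'll check how close the dispenser comes to the gripper body.

```bash
python3 - <<'E'
from h import *
d=np.load("pics/w1.npy");m=eyes.camera_model("wrist");K=m["camera_matrix"];T=np.linalg.inv(m["camera_from_world"])
v,u=np.mgrid[235:345,280:460];z=d[235:345,280:460]
P=(np.stack([(u-K[0,2])/K[0,0]*z,(v-K[1,2])/K[1,1]*z,z,np.ones_like(z)],-1)@T.T)[...,:3][z>0]
print("cam",T[:3,3].round(3))
for lo in(.01,.03,.05,.06,.07,.08):
    q=P[(P[:,2]>lo)&(P[:,2]<.1)]
    if len(q):print(lo,len(q),np.percentile(q,[1,99],axis=0).round(3).tolist())
print(totool([.4655,.2165,.10]))
E
```

```text
cam [0.466 0.287 0.268]
0.01 8605 [[0.468, 0.121, 0.011], [0.607, 0.169, 0.073]]
0.03 4667 [[0.467, 0.12, 0.03], [0.604, 0.169, 0.073]]
0.05 1818 [[0.492, 0.135, 0.05], [0.589, 0.167, 0.074]]
0.06 1047 [[0.509, 0.134, 0.06], [0.588, 0.154, 0.074]]
0.07 284 [[0.529, 0.134, 0.07], [0.549, 0.153, 0.075]]
[ 0.28839092 -0.01148432  9.88879253]
```

```bash
python3 -m pendant '[[[8.5,0.3,0,5,0],[6.4,0.3,0,9.5,0],[6.4,0.3,0,9.5,0],[6.4,0.3,0,9.5,0],[6.4,0.3,0,9.5,0]]]'
python3 - <<'E'
from h import *
m=eyes.camera_model("wrist");p,d=eyes.camera("wrist")
cv2.imwrite("pics/w2.png",p[:,:,::-1]);K=m["camera_matrix"];T=np.linalg.inv(m["camera_from_world"])
for o in blobs(p,(8,60,110),(25,255,255),800)[0]: print(o,ray(m,o[0],.016).round(4))
print(totool([.4655,.2165,.074]))
v,u=np.mgrid[250:420,0:560];z=d[250:420]
P=(np.stack([(u-K[0,2])/K[0,0]*z,(v-K[1,2])/K[1,1]*z,z,np.ones_like(z)],-1)@T.T)[...,:3][z>0]
q=P[(abs(P[:,1]-.2165)<.014)&(abs(P[:,0]-.4655)<.055)&(P[:,2]>.02)];print(len(q),np.percentile(q[:,2],[0,1,5,50]) if len(q) else 0)
E
```

```text
time: 2.02
tool_pos: [0.4667, 0.2203, 0.107]
tool_rot: [2.216, 2.226, 0.007]
force: [0.0, -0.5, -0.6]
width: 0.749
grasp_force: 0.0
([276.3, 254.9], [230, 221, 93, 82, 4627]) [0.4654 0.2224 0.016 ]
([519.6, 242.3], [497, 222, 46, 42, 1475]) [0.5965 0.2301 0.016 ]
[-0.37148992 -0.1189826   3.28317267]
11881 [0.03860592 0.04318598 0.05182054 0.09376845]
```

View pics/w2.png

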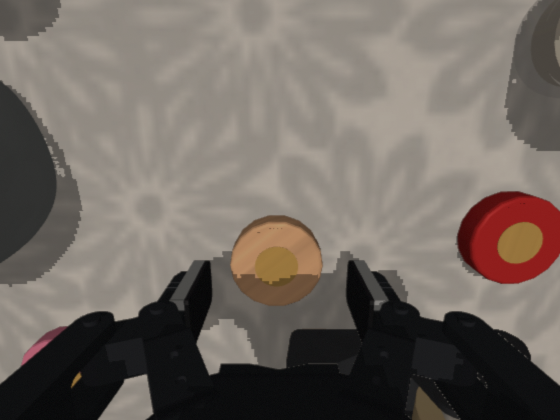

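The cap is centred between the pads at (276,262), and its brass disc puts it at about (0.4655, 0.217). Next I lower.

```bash
python3 -m pendant '[[[6.4,-0.2,-0.1,1.5,0],[6.4,-0.2,-0.1,2.8,0],[6.4,-0.2,-0.1,2.8,0],[6.4,-0.2,-0.1,2.8,0]]]'
python3 -c "
from h import *
print(totool([.4655,.217,.071]))"
```

```text
time: 2.58
tool_pos: [0.4645, 0.2171, 0.0767]
tool_rot: [-2.218, -2.225, 0.001]
force: [0.5, -0.1, -0.3]
width: 0.75
grasp_force: 0.0
[-0.0126132   0.09947225  0.56544046]
```

```bash
python3 -m pendant '[[[6.4,0,0.1,0.5,0],[6.4,0,0.1,0.5,0],[4.5,0,0.1,0.5,0],[4.5,0,0.1,0.5,0],[4.5,0,0.1,0.5,0]]]'
python3 -m pendant '[[[4.5,0,0,0,0],[4.5,0,0,0,0]]]'
```

```text
time: 3.2
tool_pos: [0.4657, 0.2173, 0.0726]
tool_rot: [-2.217, -2.225, -0.001]
force: [-0.9, -0.5, 5.4]
width: 0.572
grasp_force: 62.0
time: 3.45
tool_pos: [0.4657, 0.2174, 0.0726]
tool_rot: [-2.217, -2.225, -0.001]
force: [-1.6, -0.6, 5.1]
width: 0.571
grasp_force: 62.0
```

```bash
python3 -m pendant '[[[4.5,0,0,-3,0],[4.5,0,0,-7,0],[4.5,0,0,-12,0],[4.5,0,0,-13,0],[4.5,0,0,-13,0]]]'
python3 - <<'E'
from h import *
m=eyes.camera_model("wrist");p,d=eyes.camera("wrist")
cv2.imwrite("pics/w3.png",p[:,:,::-1])
T=m["camera_from_world"];s=sensors.sense();Rt=R.from_rotvec(s["tool_rot"]).as_matrix()
q=T[:3,:3]@(s["tool_pos"]+Rt@[0,0,.056])+T[:3,3];q=m["camera_matrix"]@q;print("tool axis at cap top px",q[:2]/q[2])
print(totool([.614,.001,.2]))
E
```

```text
time: 4.08
tool_pos: [0.4654, 0.2174, 0.2021]
tool_rot: [-2.217, -2.225, -0.002]
force: [0.2, -0.8, -1.7]
width: 0.574
grasp_force: 62.7
tool axis at cap top px [277.72108024 290.79530397]
[-21.67075955  14.83946113   0.09935026]
```

View pics/w3.png

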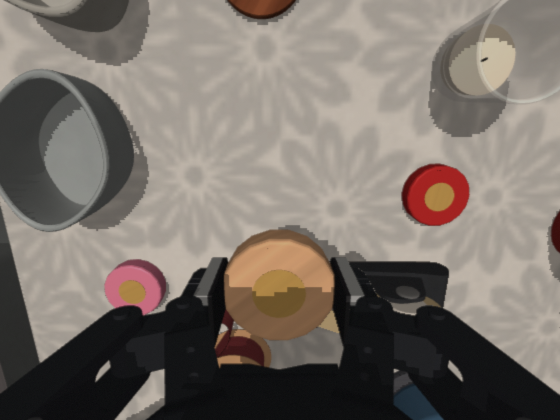

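The cap is held level and centred: its disc is at about (279,293) and the tool axis at (278,291). I'll check the wrist joint's room for turning, so the wrist camera can look at the stud from the free +y side.

```bash
python3 - <<'E'
from h import *
print(sensors.sense()["joints"].round(2) if hasattr(sensors.sense()["joints"],'round') else sensors.sense()["joints"])
m=eyes.camera_model("wrist");p,_=eyes.camera("wrist")
h=cv2.cvtColor(p,cv2.COLOR_RGB2HSV)
for q in((279,278),(279,305),(245,275),(245,310)):print(q,h[q[1],q[0]])
g=h[265:325,245:315];print(np.median(g[...,0]),m["camera_matrix"][0])
t=cv2.imread("pics/top0.png");d=np.load("pics/top0.npy");T=np.linalg.inv(eyes.camera_model("top")["camera_from_world"]);K=eyes.camera_model("top")["camera_matrix"]
for u,v in((435,60),(430,90),(437,190),(440,215),(455,208),(410,90),(373,147)):
    z=d[v,u];print((u,v),(T@[(u-K[0,2])/K[0,0]*z,(v-K[1,2])/K[1,1]*z,z,1])[:3].round(3))
E
```

```text
[-0.94  0.3   0.5   1.98 -0.18  0.91 -0.35]
(279, 278) [ 18 150 173]
(279, 305) [ 18 153 108]
(245, 275) [ 14 112 202]
(245, 310) [ 14 117 118]
15.0 [319.24128406   0.         278.69425378]
(435, 60) [ 0.817 -0.139  0.13 ]
(430, 90) [ 0.763 -0.145  0.064]
(437, 190) [ 0.511 -0.146  0.106]
(440, 215) [ 0.451 -0.147  0.122]
(455, 208) [ 0.465 -0.168  0.166]
(410, 90) [ 0.765 -0.098  0.056]
(373, 147) [0.613 0.005 0.107]
```

```bash
python3 -m pendant '[[[4.5,-4,2,-1.5,0],[4.5,-9,4.6,-1.5,0],[4.5,-14,7.2,-1.5,0],[4.5,-19.5,10,-1.5,0],[4.5,-25,12.8,-1.5,0]]]'
python3 -m pendant '[[[4.5,-4,2,0,0],[4.5,-4.2,2,0,0],[4.5,-4.2,2,0,0],[4.5,-4.2,2,0,0]]]'
python3 - <<'E'
from h import *
s=sensors.sense();m=eyes.camera_model("wrist");p,d=eyes.camera("wrist")
cv2.imwrite("pics/w4.png",p[:,:,::-1])
for n,lo,z in(("disc?",(16,138,60),s["tool_pos"][2]-.0566),("orange",(5,150,90),.093)):
    for o in blobs(p,lo,(19 if n=="disc?" else 14,255,255),100)[0]: print(n,o,ray(m,o[0],z).round(4))
print(s["tool_pos"],np.array(s["joints"]).round(2))
E
```

```text
time: 4.8
tool_pos: [0.5942, -0.0336, 0.2147]
tool_rot: [-2.215, -2.224, 0.004]
force: [0.4, 1.0, -1.1]
width: 0.574
grasp_force: 62.7
time: 5.3
tool_pos: [0.614, -0.072, 0.2159]
tool_rot: [-2.213, -2.227, 0.001]
force: [0.4, 0.4, -0.6]
width: 0.565
grasp_force: 62.7
disc? ([282.1, 116.0], [242, 75, 81, 85, 555]) [0.6145 0.0019 0.1593]
disc? ([281.5, 117.7], [253, 88, 58, 61, 2539]) [0.6142 0.0013 0.1593]
disc? ([278.6, 293.2], [252, 270, 54, 47, 1972]) [ 0.6135 -0.0733  0.1593]
orange ([281.5, 117.0], [244, 78, 76, 80, 1889]) [0.6146 0.0021 0.093 ]
[ 0.61395436 -0.07201758  0.21587694] [-0.38  0.48  0.57  1.72 -0.3   1.03  0.31]
```

View pics/w4.png

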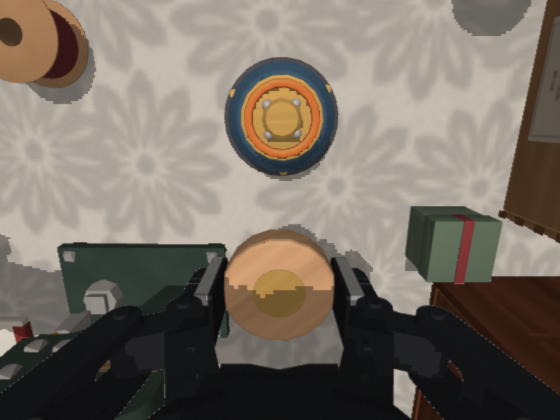

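The wrist view shows the gasket and stud at (282,118) and the held cap's disc at (279,293). The relative shift is about +75 mm in y and +1 mm in x, so the tool target is (0.615, 0.003).

```bash
python3 -m pendant '[[[4.5,4,0.1,0,0],[4.5,7.5,0.1,0,0],[4.5,7.5,0.1,0,0],[4.5,7.5,0.1,2,0],[4.5,7.5,0.1,3.4,0]]]'
python3 -m pendant '[[[4.5,0,0,0,0],[4.5,0,0,0,0]]]'
python3 - <<'E'
from h import *
p,d=eyes.camera("scene");cv2.imwrite("pics/s5.png",cv2.resize(p[215:325,320:450,::-1],None,fx=5,fy=5,interpolation=cv2.INTER_CUBIC))
print(totool([.6151,.0030,.0726+.101]))
E
```

```text
time: 5.98
tool_pos: [0.6143, -0.0003, 0.1811]
tool_rot: [-2.218, -2.223, 0.003]
force: [0.2, 0.3, -0.2]
width: 0.569
grasp_force: 62.7
time: 6.22
tool_pos: [0.6153, 0.0, 0.1828]
tool_rot: [2.219, 2.224, -0.0]
force: [0.6, -0.2, -0.6]
width: 0.572
grasp_force: 62.7
[ 0.28385736 -0.0470825   0.95568995]
```

View pics/s5.png

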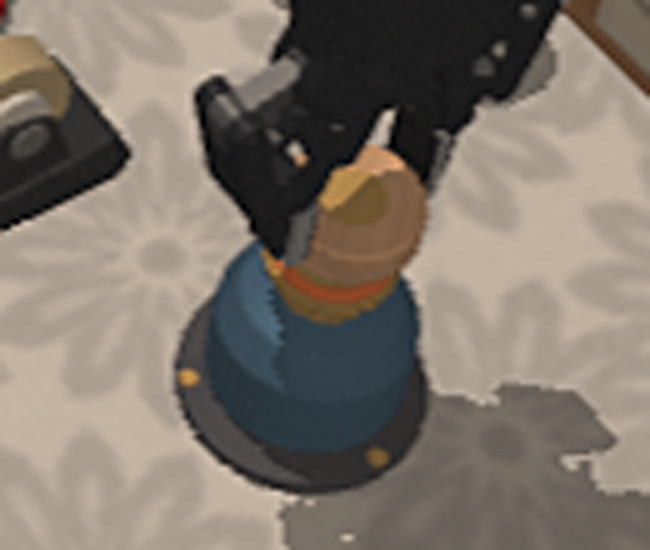

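The scene view shows the cap above the gasket ring, at about (365,225) in the crop. The arm was still settling in the last measurement, so I correct y by 3 mm and go down gently.

```bash
python3 -m pendant '[[[4.5,0.3,0,0,0],[4.5,0.3,0,0,0],[4.5,0.3,0,0.4,0],[4.5,0.3,0,0.8,0],[4.5,0.3,0,0.8,0]]]'
python3 -m pendant '[[[4.5,0,0,0,0],[4.5,0,0,0.1,0],[4.5,0,0,0.1,0],[4.5,0,0,0.1,0]]]'
python3 -m pendant '[[[4.5,0,0,0.1,0],[4.5,0,0,0.2,0],[4.5,0,0,0.2,0],[4.5,0,0,0.2,0]]]'
```

```text
time: 6.9
tool_pos: [0.6149, 0.0038, 0.1743]
tool_rot: [-2.217, -2.225, 0.001]
force: [-0.0, 0.2, -0.2]
width: 0.571
grasp_force: 62.6
time: 7.4
tool_pos: [0.6153, 0.0038, 0.1739]
tool_rot: [-2.217, -2.225, -0.0]
force: [0.9, -0.1, -1.3]
width: 0.567
grasp_force: 62.7
time: 7.9
tool_pos: [0.6153, 0.0038, 0.1719]
tool_rot: [-2.217, -2.225, -0.0]
force: [-0.3, -0.7, -0.6]
width: 0.57
grasp_force: 62.7
```

```bash
python3 -m pendant '[[[4.5,0,0,0.1,0],[4.5,0,0,0.15,0],[4.5,0,0,0.15,0],[4.5,0,0,0.15,0]]]'
python3 -m pendant '[[[4.5,0,0,0.1,0],[4.5,0,0,0.15,0],[4.5,0,0,0.15,0],[4.5,0,0,0.15,0]]]'
```

```text
time: 8.4
tool_pos: [0.6154, 0.0035, 0.1708]
tool_rot: [2.217, 2.225, 0.0]
force: [-0.5, -0.7, 3.6]
width: 0.57
grasp_force: 63.2
time: 8.9
tool_pos: [0.6155, 0.0034, 0.1701]
tool_rot: [2.218, 2.225, 0.001]
force: [-2.0, -0.0, 10.0]
width: 0.57
grasp_force: 63.7
```

```bash
python3 -m pendant '[[[4.5,0,0,0.1,0],[4.5,0,0,0.15,0],[4.5,0,0,0.15,0],[4.5,0,0,0.15,0]]]'
python3 -m pendant '[[[4.5,0,0,0.1,0],[4.5,0,0,0.15,0],[4.5,0,0,0.15,0],[4.5,0,0,0.15,0]]]'
python3 -c "
from h import *
print(sensors.sense()['torque'])"
```

```text
time: 9.4
tool_pos: [0.6154, 0.0038, 0.1668]
tool_rot: [2.217, 2.225, 0.001]
force: [2.3, -1.1, -5.1]
width: 0.572
grasp_force: 63.9
time: 9.9
tool_pos: [0.6151, 0.0037, 0.1656]
tool_rot: [-2.217, -2.225, 0.001]
force: [0.4, -1.8, -4.6]
width: 0.571
grasp_force: 63.9
[-0.28081349 -0.38404572  0.05981845]
```

Clicked. Now I press on to squeeze the gasket.

```bash
python3 -m pendant '[[[4.5,0,0,0.1,0],[4.5,0,0,0.2,0],[4.5,0,0,0.2,0],[4.5,0,0,0.2,0]]]'
python3 -m pendant '[[[4.5,0,0,0.1,0],[4.5,0,0,0.15,0],[4.5,0,0,0.15,0],[4.5,0,0,0.15,0]]]'
```

```text
time: 10.4
tool_pos: [0.6151, 0.0037, 0.1643]
tool_rot: [-2.217, -2.225, -0.0]
force: [-2.6, -1.8, 4.4]
width: 0.571
grasp_force: 64.7
time: 10.9
tool_pos: [0.6152, 0.0037, 0.1629]
tool_rot: [-2.217, -2.225, -0.0]
force: [-4.0, -1.3, 6.1]
width: 0.575
grasp_force: 65.0
```

```bash
python3 -m pendant '[[[4.5,0,0,0.1,0],[4.5,0,0,0.15,0],[4.5,0,0,0.15,0],[4.5,0,0,0.15,0]]]'
python3 -m pendant '[[[4.5,0,0,0.1,0],[4.5,0,0,0.15,0],[4.5,0,0,0.15,0],[4.5,0,0,0.15,0]]]'
```

```text
time: 11.4
tool_pos: [0.6152, 0.0037, 0.1626]
tool_rot: [-2.217, -2.224, -0.001]
force: [-6.0, -1.1, 13.2]
width: 0.569
grasp_force: 65.7
time: 11.9
tool_pos: [0.6152, 0.0036, 0.1625]
tool_rot: [-2.217, -2.224, -0.002]
force: [-9.7, -0.5, 23.1]
width: 0.572
grasp_force: 66.6
```

The TCP has stopped at 0.1625, right where home was expected, while the force climbs to 23 N: the flange stop. I'll hold and check once.

```bash
python3 -m pendant '[[[4.5,0,0,0,0],[4.5,0,0,0,0],[4.5,0,0,0,0],[4.5,0,0,0,0]]]'
python3 - <<'E'
from h import *
p,d=eyes.camera("scene");cv2.imwrite("pics/s6.png",cv2.resize(p[215:325,320:450,::-1],None,fx=5,fy=5,interpolation=cv2.INTER_CUBIC))
E
```

```text
time: 12.4
tool_pos: [0.6152, 0.0036, 0.1625]
tool_rot: [-2.217, -2.224, -0.002]
force: [-9.1, 0.4, 21.8]
width: 0.57
grasp_force: 66.6
```

View pics/s6.png

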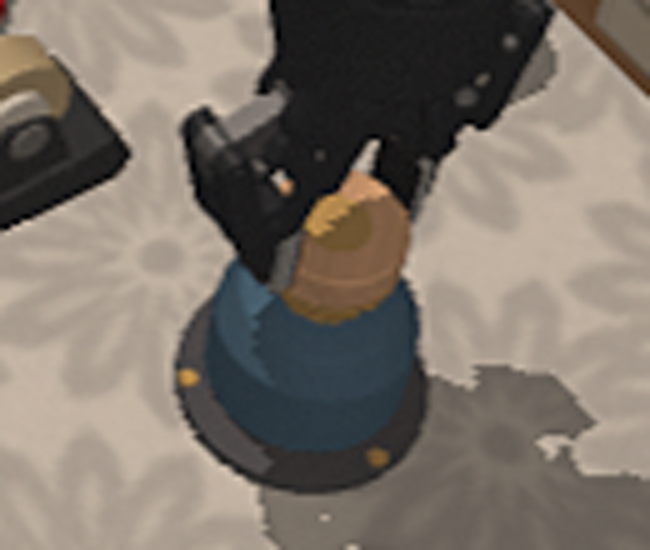

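The cap sits flat on the brass flange at about (345,300) in the crop. No orange shows, and the press holds steady at 22 N. Handing in.

```bash
python3 -c "
from bench import manip
print(manip.sign_off())"
```

```text
the job is handed in; nothing more can be done
None
```

The pale wooden cap is clicked onto the jar and was handed in pressed fully home at about 22 N, still gripped; the coaster, votive and spool were not touched.

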